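# Set the dust extraction and sand a fretboard

### The job

Turn the dust-extraction knob until its pointer stands at the steel index tab on the scale, then throw the switch lever fully over, away from the robot. After that take the handled sanding block from its tray and make a full stroke with it lengthwise along the middle of the fretboard, from the end with the white nut strip to the other end, pressing lightly and steadily all the way so that its springy sole gives by about half its 10 mm travel. Lay the block flat in its tray again, leaving the dial on the tab, the extraction switched on and everything else on the bench where it is.

Things in the scene. Friction and masses are not known exactly. Their poses are not given: they have to be found in the camera images.
- control: Grey control box, 125 (x) x 220 (y) x 60 (z) mm, fixed. Origin: centre of its underside; z up. Its x axis points away from the robot when the box is square to it. On its top: a round white scale of 58 mm radius centred at (0, 50) mm with the knob, and at (0, -70) mm the switch lever.
- knob_grip (a point): Point on the knob's axis at the height to grip it, 93 mm above the bench. The black knob has an upright bar grip 46 mm long, 14 mm thick (the width to pinch) and 34 mm high (from 70 to 104 mm above the bench) on a round skirt of 26 mm radius. The x axis of this point lies along the bar and towards the pointer; z up.
- pointer (a point): Outer tip of the knob's pointer, a low black blade with a white line, 42 mm from the knob's axis, on the scale 66 mm above the bench.
- mark (a point): Where the pointer's tip must come: the inner tip of the index tab, a small arrow-shaped dark steel tab 6 mm high that stands on the scale between 42 and 61 mm from the knob's axis. The tab is stiff and stays put.
- knob (a joint): Angle of the knob, 0 to 4.71 rad, growing clockwise seen from above. At 0 the pointer points to 135 deg counter-clockwise from the control box's x axis.
- index (a joint): Angle of the index tab on the scale, same zero and direction as the knob: the pointer is at the tab when both are equal.
- switch_tip (a point): Centre of the black ball, 26 mm in diameter, at the tip of the switch lever. The lever (10 mm rod, 60 mm from pivot to ball centre; the pivot is 82 mm above the bench on a dark block 70 x 50 mm, its top 85 mm above the bench) swings in the control box's x-z plane.
- switch (a joint): Angle of the switch lever: 0 leaning 0.5 rad to the control box's -x side, towards the robot (off); 1.0 leaning 0.5 rad to its +x side, away from the robot (on). It stays where left.
- fretboard: Fretboard on its work caul, fixed. Origin: centre of the caul's underside; y along the board's length, z up. The pale wood caul is 85 (x) x 420 (y) x 30 (z) mm; the dark fretboard on it is 52 (x) x 340 (y) x 10 mm, its flat top 40 mm above the bench. A white nut strip crosses the board at its +y end (y = +166 mm), where the fret lines are widest apart; they get closer towards -y.
- board_top (a point): Centre of the fretboard's top face, 40 mm above the bench; axes as the fretboard's.
- tray: Low open wooden tray, fixed, 110 (x) x 180 (y) mm outside, walls 5 mm thick and 16 mm high, floor 5 mm thick. Origin: centre of its underside; y along its length.
- block: Loose handled sanding block, about 0.23 kg: 44 (x) x 110 (y) mm sole, 64 mm high in all; pale wood body with a rib handle along its length, 22 mm wide (x), 80 mm long (y), from 28 to 64 mm above the underside. Origin: centre of its underside with the sole fully out; z up. The springy sole gives up to 10 mm: it starts to give at 3 N and then takes 1 N per mm.
- block_grip (a point): Middle of the block's rib handle, 50 mm above the block's underside; axes as the block's.
- tape: Bystander: roll of blue tape, 64 mm across, 24 mm high. Origin: centre of its underside.
- offcut: Bystander: wooden offcut 30 x 45 x 18 mm. Origin: centre of its underside.
- glue: Bystander: yellow glue bottle, 48 mm across, 130 mm high. Origin: centre of its underside.
- can: Bystander: metal can, 68 mm across, 75 mm high. Origin: centre of its underside.
- cork_block: Bystander: plain cork block without a handle, 48 x 110 x 30 mm. Origin: centre of its underside.
- square: Bystander: try square lying flat beyond the fretboard: wooden stock 20 x 110 x 14 mm centred at the origin, steel blade 30 mm wide along its +y side to y = 230 mm. Origin: centre of the stock's underside.

How it is judged:
On the way, in this order (a step that is already met when the one before it is completed fails the run):
1. the knob's pointer is at the index tab, with the switch still off (distance between pointer and mark below 0.006 m and value of joint switch below 0.5 rad), for 0.3 s.
2. then the extraction is switched on: the lever thrown over, the dial still on the tab (distance between pointer and mark below 0.006 m and value of joint switch above 0.8 rad), for 0.2 s.
3. with the extraction on, the block lies lengthwise on the middle of the fretboard, at the nut end (its centre 80 to 140 mm from the board's centre), pressed with 4 to 18 N (y of block in the frame of fretboard between 0.08 and 0.14 m and x of block in the frame of fretboard between -0.02 and 0.02 m and angle between the y axis of block and the y axis of fretboard, either way round below 0.26 rad and angle between block's own z axis and vertical below 0.15 rad and contact force between block and fretboard between 4 and 18 N and value of joint switch above 0.8 rad), for 0.1 s.
4. with the extraction on, the block lies lengthwise on the middle of the fretboard, a quarter of the way along (centre at +25 to +65 mm), pressed with 4 to 18 N (y of block in the frame of fretboard between 0.025 and 0.065 m and x of block in the frame of fretboard between -0.02 and 0.02 m and angle between the y axis of block and the y axis of fretboard, either way round below 0.26 rad and angle between block's own z axis and vertical below 0.15 rad and contact force between block and fretboard between 4 and 18 N and value of joint switch above 0.8 rad), for 0.1 s.
5. with the extraction on, the block lies lengthwise on the middle of the fretboard, half way along (centre within 20 mm of the middle), pressed with 4 to 18 N (y of block in the frame of fretboard between -0.02 and 0.02 m and x of block in the frame of fretboard between -0.02 and 0.02 m and angle between the y axis of block and the y axis of fretboard, either way round below 0.26 rad and angle between block's own z axis and vertical below 0.15 rad and contact force between block and fretboard between 4 and 18 N and value of joint switch above 0.8 rad), for 0.1 s.
6. with the extraction on, the block lies lengthwise on the middle of the fretboard, three quarters along (centre at -65 to -25 mm), pressed with 4 to 18 N (y of block in the frame of fretboard between -0.065 and -0.025 m and x of block in the frame of fretboard between -0.02 and 0.02 m and angle between the y axis of block and the y axis of fretboard, either way round below 0.26 rad and angle between block's own z axis and vertical below 0.15 rad and contact force between block and fretboard between 4 and 18 N and value of joint switch above 0.8 rad), for 0.1 s.
7. with the extraction on, the block lies lengthwise on the middle of the fretboard, at the other end (centre at -140 to -80 mm), pressed with 4 to 18 N (y of block in the frame of fretboard between -0.14 and -0.08 m and x of block in the frame of fretboard between -0.02 and 0.02 m and angle between the y axis of block and the y axis of fretboard, either way round below 0.26 rad and angle between block's own z axis and vertical below 0.15 rad and contact force between block and fretboard between 4 and 18 N and value of joint switch above 0.8 rad), for 0.1 s.
At the end, for the whole second after the job is handed in: Pointer tip within 6 mm of the tab tip, switch lever above 0.8 rad, and the block released, at rest and flat (tilt under 0.08 rad) on the tray floor: centre within 32 mm across and 35 mm along of the tray centre, underside below 9 mm over the bench (all of step 2 and x of block in the frame of tray between -0.032 and 0.032 m and y of block in the frame of tray between -0.035 and 0.035 m and z of block in the frame of tray below 0.009 m and angle between block's own z axis and vertical below 0.08 rad and linear speed of block below 0.02 m/s); the robot touches nothing.
It fails at once if the fretboard is pressed with more than 25 N by the block (contact force between block and fretboard above 25 N).
It fails at once if a bystander is moved by more than 20 mm (distance of any of tape, offcut, glue, can, cork_block, square from where it was at the start of the episode above 0.02 m).
It also fails if it takes over 72 s, if anything falls off the work surface, if the arm or the gripper's body presses on something with over 40 N, if the wrist force passes 120 N, or if a joint passes its speed limit or range.

### The arm

A 6-joint arm with a two-finger parallel gripper is mounted at the origin on the work surface. World frame = base frame: x ahead of the robot, y to its left, z up, the work surface at z = 0. Lengths are in m, angles in rad, forces in N, time in s.
With the tool pointing down it reaches from about 0.4 to 0.925 m from the base axis. Payload 3.4 kg.
Tool frame: the origin (TCP) lies midway between the tips of the shut fingers; the grasp point (between the pads) lies 19 mm behind it (arm.hold_point_z is the distance from the TCP to the grasp point, in m); z points along the fingers, y is the line along which they close (so a half turn about z gives the same grasp; the last joint's range is limited). The gripper opens to 85 mm and grips with 20 to 120 N. Pads are 22 mm wide; open, the fingers measure 114 mm over their backs; the gripper's body (76 mm by 85 mm) begins 54 mm behind the grasp point. The pads swing forward as they close: fully open they stand 13 mm farther back than shut.
Start: joints at [-1.367, 0.307, 1.506, -0, 1.328, -0.073], TCP at [0.158, -0.553, 0.231] pointing down, gripper open.
Joint ranges: [-3.12, 3.12], [-1.05, 2.28], [0.14, 2.33], [-1.42, 4.57], [0.1, 2.73], [-2.68, 2.68]. Speed limits (rad/s): [2.57, 2.57, 3.14, 3.14, 3.14, 3.14].

### API

Orientations are given as a rotation vector (axis times angle).
In Python, from cell import arm gives the robot as it stands.
- The arm moves only by the tool step_arm, never from a script. Its arguments are lists of equal length, an entry for each row: "hand": the finger opening in m, from 0 to 0.0854; "delta_pos": the shift along the tool's x, y, z in m, a list of three; "twist": the turn, a rotation vector about the tool's x, y, z in rad, a list of three. A call has 1 to 20 rows; each row shifts and turns the commanded pose from where the row before left it, along the tool's axes as they then stand; what a row does not reach is not made up. A row lasts 1/10 s, in which the tool goes at most 50 mm and 8.59 degrees, less where a joint would pass 70% of its speed; a pose out of reach is approached as far as the arm can. A call with a gripper value outside its range is refused whole. The fingers move at their own pace and stop on an object; "grip_force" is the grip in N (left out, the last holds). Time passes only in rows, so rows that do not move let the fingers close. It gives the time, the measured TCP pose, the force, the opening and the grip force at its end, in the units of the state.
- arm.observe(): the state, without advancing time (a new reading comes with each control period).
- arm.capture(name): name is "scene" or "top"; returns the picture (384x512x3 uint8, red, green, blue); there is no depth.
- arm.camera_params(name): a dict with "camera_matrix" (3x3 intrinsics, pixels), "cam_to_world" (4x4, takes a point from camera to world coordinates). Camera axes: x right, y down, z forward; pixel columns grow to the right and rows downward; lengths in m; the calibration is good to about 2 mm. A picture is of the moment at which its call begins. camera_params takes no time and is no camera call.
- arm.hand_in(): hands the job in; it is judged then, once.
The state is a dict: "t": time; "joint_pos": joint angles; "joint_velocities": joint speeds; "joint_torque": joint torques, N m; "tcp_pos": TCP position; "ee_rot": TCP orientation; "ft_force": force on the tool from outside, world axes, zero at the start; "moment": the same for the moment, N m; "gripper_width": finger opening in m; "finger_force": force on a finger pad.
Only numpy, scipy, OpenCV 4.12 (cv2) and the standard library are available. Lean on these libraries where they do the work, as an engineer would, in place of code of your own. Each camera call takes 0.05 s, during which the arm holds its last target. There are 200 camera calls.

## Working session

There is one attempt and no reset: what is moved stays moved. The work goes in short steps, Python scripts to look and compute and a tool call to move; the robot and the scene stay as the last step left them, time stands still between calls to the robot, and variables do not carry over. Pictures are saved under pics/ and viewed, at most 10 in all, crops included, and the job is handed in when it is done.

Besides the shell and the picture viewer there is one more tool, called after "Request:" as name(argument=value, ...) on one line, values as JSON. step_arm: Moves the arm, as the interface text tells. Its arguments: {"type":"object","properties":{"hand":{"type":"array"},"delta_pos":{"type":"array"},"twist":{"type":"array"},"grip_force":{"type":"number"}},"required":["hand","delta_pos","twist"]}

```bash
ls; mkdir -p pics
python3 - <<'E'
from cell import arm
import cv2,numpy as np
for n in("scene","top"):
    im=arm.capture(n)[:,:,::-1]
    cv2.imwrite(f"pics/raw_{n}.png",im)
    cv2.imwrite(f"pics/{n}0.png",cv2.resize(im,(800,600),interpolation=cv2.INTER_CUBIC))
    p=arm.camera_params(n);print(n,np.round(p["camera_matrix"],1).tolist(),np.round(p["cam_to_world"],3).tolist())
s=arm.observe();print(s)
E
```

```text
pics
scene [[439.8, 0.0, 259.8], [0.0, 439.8, 188.2], [0.0, 0.0, 1.0]] [[0.562, 0.502, -0.658, 1.335], [0.827, -0.358, 0.433, -0.503], [-0.018, -0.788, -0.616, 0.823], [0.0, 0.0, 0.0, 1.0]]
top [[495.0, 0.0, 247.8], [0.0, 495.0, 188.7], [0.0, 0.0, 1.0]] [[0.019, -0.979, 0.201, 0.342], [-1.0, -0.018, 0.007, 0.021], [-0.003, -0.201, -0.98, 1.301], [0.0, 0.0, 0.0, 1.0]]
{'t': 0.1, 'joint_pos': array([-1.36650623e+00,  3.07504964e-01,  1.50755028e+00,  1.55541749e-05,
        1.32840785e+00, -7.35205861e-02]), 'joint_velocities': array([-0.00072635, -0.00218042, -0.00412763, -0.00135761, -0.00113493,
       -0.0003695 ]), 'joint_torque': array([ 7.07890631e-04, -4.58528280e+01, -2.52608246e+01, -1.14255879e-04,
        5.62063098e-03,  8.39452667e-06]), 'tcp_pos': array([ 0.15753605, -0.55234081,  0.23046644]), 'ee_rot': array([-3.10948468e+00, -4.34717642e-01,  1.68207253e-04]), 'ft_force': array([-0.10602351, -0.77378882, -0.45284959]), 'moment': array([ 0.00053291,  0.05224892, -0.0267587 ]), 'finger_force': 0.0, 'gripper_width': 0.08502833803938108}
```

View pics/scene0.png

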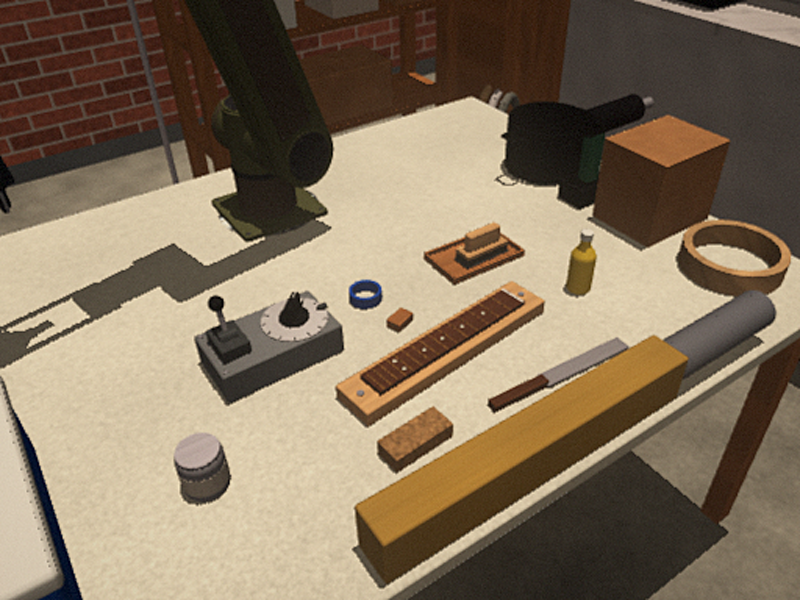

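View pics/top0.png

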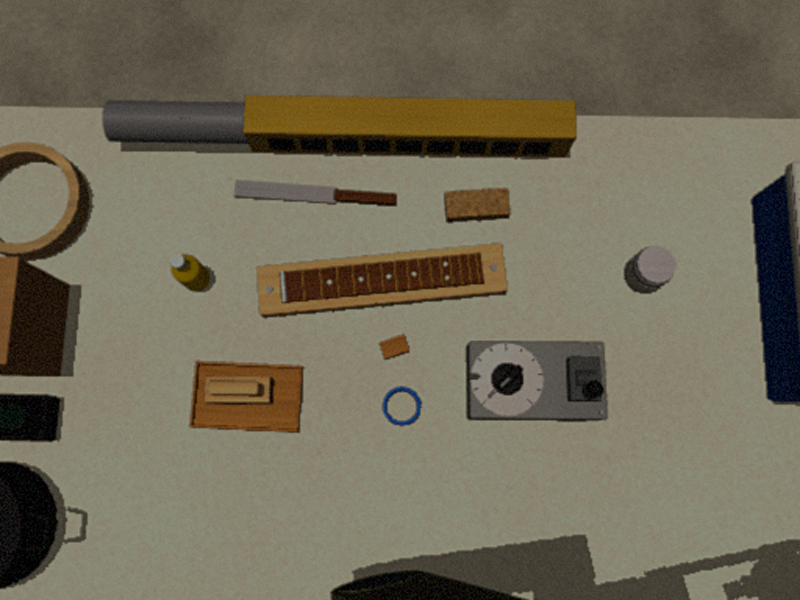

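The scene view shows the lever at left (ball at 216,303), the knob at (293,312), the tray at (474,250) and the fretboard with its nut at the right (520,295). In the top view the control box is centred near (537,380), the tray at (247,397) and the fretboard at (382,280) with the nut at left. I'll enlarge both.

Run:
```python
import cv2,numpy as np
t=cv2.imread("pics/raw_top.png");s=cv2.imread("pics/raw_scene.png")
# crops: top control (290..400,205..280), top tray+board; print grids
def crop(im,x0,y0,w,h,k,step):
    c=cv2.resize(im[y0:y0+h,x0:x0+w],None,fx=k,fy=k,interpolation=cv2.INTER_CUBIC)
    c=cv2.convertScaleAbs(c,alpha=1.5)
    for x in range((x0//step+1)*step,x0+w,step):
        cv2.line(c,(int((x-x0+.5)*k),0),(int((x-x0+.5)*k),6),(0,0,255),1);cv2.putText(c,str(x),(int((x-x0+.5)*k)-10,17),0,.35,(0,0,255),1)
    for y in range((y0//step+1)*step,y0+h,step):
        cv2.line(c,(0,int((y-y0+.5)*k)),(6,int((y-y0+.5)*k)),(0,0,255),1);cv2.putText(c,str(y),(8,int((y-y0+.5)*k)+4),0,.35,(0,0,255),1)
    return c
a=crop(t,292,210,100,64,8,10); cv2.imwrite("pics/a.png",a)
b=np.vstack([crop(t,115,150,215,70,3.72,10)[:260,:799],crop(t,115,222,85,60,5.6,10)[:336,:476].copy() if 0 else np.pad(crop(t,115,222,85,60,5.6,10),((0,0),(0,799-476),(0,0)))]);cv2.imwrite("pics/b.png",b)
c=crop(s,120,180,100,75,8,10);cv2.imwrite("pics/c.png",c)
d=np.vstack([crop(s,265,135,80,45,6.5,10),crop(s,210,175,140,95,3.7143,10)[:300,:520]]);cv2.imwrite("pics/d.png",d);print(a.shape,b.shape,c.shape,d.shape)
```

```text
(512, 800, 3) (596, 799, 3) (600, 800, 3) (592, 520, 3)
```

View pics/a.png

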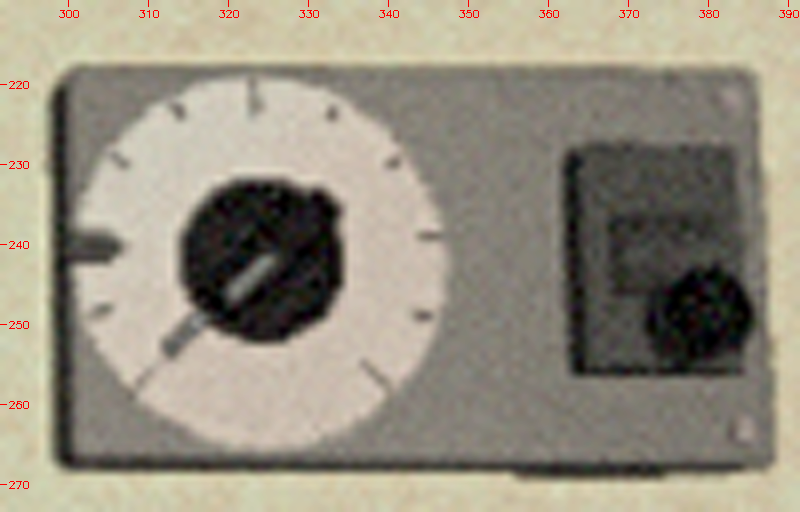

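View pics/b.png

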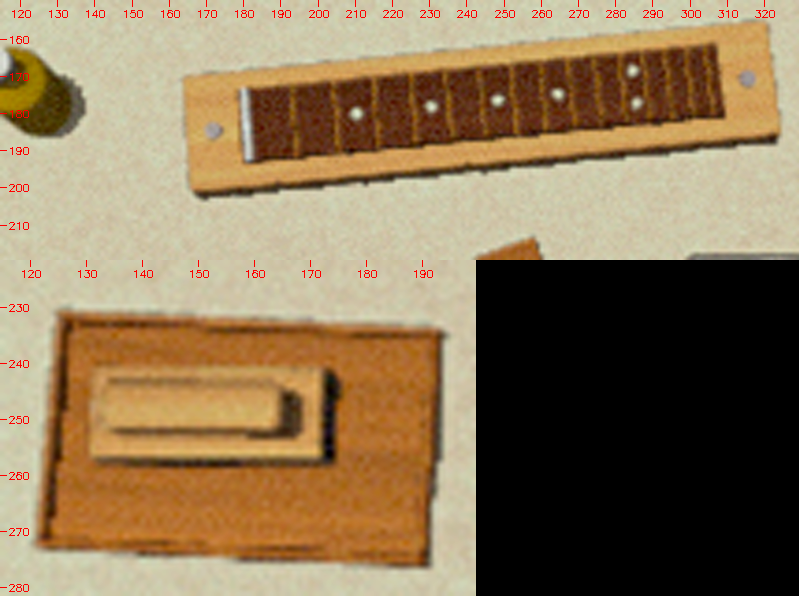

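View pics/c.png

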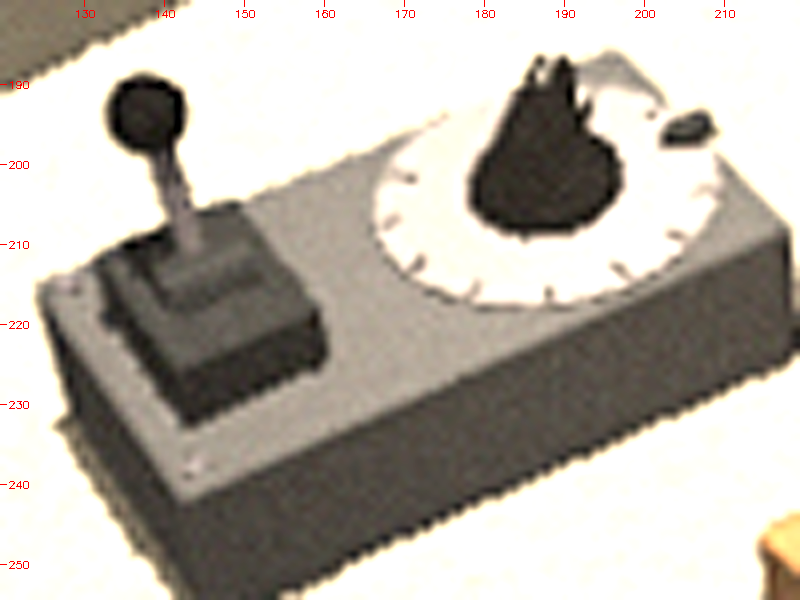

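View pics/d.png

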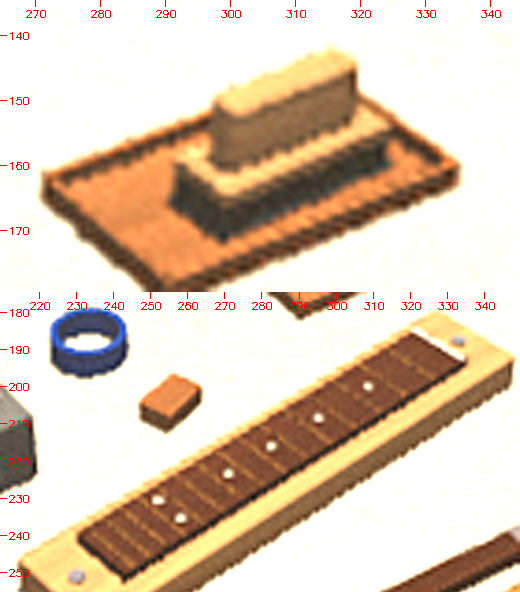

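The crops show, in the top view, the scale centre at crop (260,263), pointer tip at (165,352), tab tip at (123,247) and ball at (700,313). The block's handle top spans (108–283, 382–432), and the tray and board corners are clear. In the scene crops the ball is at (147,113), the tab at (690,128) and the handle top's centre at (284,83).

```bash
cat > h.py <<'E'
from cell import arm
import numpy as np
from scipy.spatial.transform import Rotation as R
def ray(n,u,v):
    p=arm.camera_params(n);K=np.array(p["camera_matrix"]);T=np.array(p["cam_to_world"])
    d=T[:3,:3]@np.linalg.solve(K,[u,v,1]);return T[:3,3],d/np.linalg.norm(d)
def onz(n,u,v,z):
    o,d=ray(n,u,v);return o+d*(z-o[2])/d[2]
def tri(a,b):
    (o1,d1),(o2,d2)=ray("top",*a),ray("scene",*b)
    s=np.linalg.lstsq(np.c_[d1,-d2],o2-o1,rcond=None)[0]
    p,q=o1+s[0]*d1,o2+s[1]*d2;return (p+q)/2,np.linalg.norm(p-q)
A=lambda x,y:(x/8-.5+292,y/8-.5+210)
B=lambda x,y:(x/3.72-.5+115,y/3.72-.5+150)
Tt=lambda x,y:(x/5.6-.5+115,(y-260)/5.6-.5+222)
C=lambda x,y:(x/8-.5+120,y/8-.5+180)
D=lambda x,y:(x/6.5-.5+265,y/6.5-.5+135)
E=lambda x,y:(x/3.7143-.5+210,(y-292)/3.7143-.5+175)
E
python3 - <<'E'
from h import *
np.set_printoptions(precision=4,suppress=True)
print("ball",tri(A(700,313),C(147,113)))
print("screwR",tri(A(735,97),C(192,467)),tri(A(745,430),C(68,287)))
print("handle",tri(Tt(195,407),D(284,83)))
print("nut mid",tri(B(244,125),E(438,342)),"dot",tri(B(357,114),E(369,386)),tri(B(558,95),E(229,474)))
sc=onz("top",*A(260,263),.062);print("scale",sc)
print("scale scene",onz("scene",*C(547,203),.062))
for n,p,z in[("tip",(165,352),.066),("tab",(123,247),.067),("barout",(275,262),.104),("barin",(230,303),.104),("bladein",(210,315),.068),("tick5",(253,97),.062)]:
    w=onz("top",*A(*p),z);d=w-sc;print(n,w,np.hypot(*d[:2]),np.degrees(np.arctan2(d[1],d[0])))
scr=[onz("top",*A(*p),.06)for p in[(735,97),(745,430)]];d=scr[0]-scr[1];print("screws",scr,np.degrees(np.arctan2(d[1],d[0])))
c=np.array([onz("top",*Tt(*p),.016)for p in[(60,311),(445,331),(430,566),(37,547)]]);print("tray",c,c.mean(0))
for i in range(4):print(np.linalg.norm(c[i]-c[i-1]),np.degrees(np.arctan2(*(c[i]-c[i-1])[1::-1])))
c=np.array([onz("top",*B(*p),.04)for p in[(241,88),(717,44),(724,118),(248,162)]]);print("board",c,c.mean(0))
for i in range(4):print(np.linalg.norm(c[i]-c[i-1]),np.degrees(np.arctan2(*(c[i]-c[i-1])[1::-1])))
c=np.array([onz("top",*B(*p),.03)for p in[(183,77),(768,25),(778,135),(193,195)]]);print("caul",c.mean(0))
for i in range(4):print(np.linalg.norm(c[i]-c[i-1]),np.degrees(np.arctan2(*(c[i]-c[i-1])[1::-1])))
c=np.array([onz("top",*Tt(*p),.069)for p in[(108,380),(283,388),(283,432),(108,432)]]);print("handle",c,c.mean(0))
c=np.array([onz("top",*Tt(*p),.033)for p in[(90,367),(325,367),(325,462),(90,457)]]);print("body",c,c.mean(0))
print(R.from_rotvec(arm.observe()["ee_rot"]).as_matrix())
E
```

```text
ball (array([ 0.4426, -0.2818,  0.1361]), np.float64(0.0017689304804953544))
screwR (array([ 0.5179, -0.3138,  0.0596]), np.float64(0.0007613361285358327)) (array([ 0.4137, -0.3139,  0.0586]), np.float64(0.0003184047601285672))
handle (array([0.441 , 0.2721, 0.0651]), np.float64(0.0007443645841160073))
nut mid (array([0.6119, 0.2063, 0.0406]), np.float64(0.0002573078546746269)) dot (array([0.6219, 0.1282, 0.0402]), np.float64(0.0017761376520360047)) (array([ 0.6386, -0.0125,  0.0382]), np.float64(0.002090217478415752))
scale [ 0.4624 -0.1634  0.062 ]
scale scene [ 0.4706 -0.1666  0.062 ]
tip [ 0.434 -0.133  0.066] 0.04163243190115688 133.17374468767332
tab [ 0.4661 -0.1201  0.067 ] 0.04346821573083073 85.10717130222297
barout [ 0.4587 -0.1617  0.104 ] 0.004100153487465604 154.9734828175278
barin [ 0.4461 -0.148   0.104 ] 0.022449011023022696 136.5512177341812
bladein [ 0.4455 -0.1468  0.068 ] 0.02372977503678452 135.66472640481499
tick5 [ 0.5146 -0.1618  0.062 ] 0.052215024015064074 1.708638242324132
screws [array([ 0.5177, -0.314 ,  0.06  ]), array([ 0.4137, -0.3133,  0.06  ])] -0.3
[... 402 characters left out ...]
.04  ]] [0.6311 0.0393 0.04  ]
0.053464624931482574 7.903926310085568
0.3372093425073423 -83.53611667105467
0.05368952621480127 -175.07884664313693
0.33442035084553806 96.4257925402239
caul [0.6299 0.0406 0.03  ]
0.08569571435835015 7.715177504242945
0.4182780946366482 -83.73625804699192
0.08040719799052745 -175.61135452528993
0.41351048862106154 96.99869197164347
handle [[0.4517 0.3104 0.069 ]
 [0.4496 0.2324 0.069 ]
 [0.4302 0.2314 0.069 ]
 [0.4288 0.3089 0.069 ]] [0.4401 0.2708 0.069 ]
body [[0.4607 0.3274 0.033 ]
 [0.4627 0.2199 0.033 ]
 [0.4196 0.2178 0.033 ]
 [0.4199 0.3247 0.033 ]] [0.4407 0.2725 0.033 ]
[[ 0.9617  0.2742 -0.0004]
 [ 0.2742 -0.9617  0.0018]
 [ 0.0002 -0.0019 -1.    ]]
```

```bash
cat >> h.py <<'E'
def go(x,y,z,yaw=None):
    "tool-axis shift from the present pose to a world point, and turn about tool z to a yaw (deg) of tool x"
    s=arm.observe();M=R.from_rotvec(s["ee_rot"]).as_matrix();y0=np.degrees(np.arctan2(M[1,0],M[0,0]))
    d=M.T@(np.array([x,y,z])-s["tcp_pos"])
    print("t %.1f pos"%s["t"],np.round(s["tcp_pos"],4),"yaw %.2f"%y0,"tilt",np.round(M[:2,2],4),"w %.4f"%s["gripper_width"],"F",np.round(s["ft_force"],1))
    print("delta",np.round(d,4),"dist %.3f"%np.linalg.norm(d),"turn",None if yaw is None else round(np.radians((y0-yaw+180)%360-180),4))
E
python3 -c "
from h import *
go(.463,-.163,.2,134.5)"
```

```text
t 0.1 pos [ 0.1575 -0.5523  0.2305] yaw 15.92 tilt [-0.0004  0.0018] w 0.0850 F [-0.1 -0.8 -0.5]
delta [ 0.4005 -0.2906  0.0311] dist 0.496 turn -2.0697
```

Request:
step_arm(hand=[0.06, 0.06, 0.06, 0.06, 0.06, 0.06, 0.06, 0.06, 0.06, 0.06, 0.06, 0.06], delta_pos=[[0.0333, -0.0243, 0.0026], [0.0333, -0.0243, 0.0026], [0.0333, -0.0243, 0.0026], [0.0333, -0.0243, 0.0026], [0.0333, -0.0243, 0.0026], [0.0333, -0.0243, 0.0026], [0.0333, -0.0243, 0.0026], [0.0333, -0.0243, 0.0026], [0.0333, -0.0243, 0.0026], [0.0333, -0.0243, 0.0026], [0.0333, -0.0243, 0.0026], [0.0333, -0.0243, 0.0026]], twist=[[0, 0, 0], [0, 0, 0], [0, 0, 0], [0, 0, 0], [0, 0, 0], [0, 0, 0], [0, 0, 0], [0, 0, 0], [0, 0, 0], [0, 0, 0], [0, 0, 0], [0, 0, 0]])

```text
t: 1.3
tcp_pos: [0.4625, -0.1613, 0.1998]
ee_rot: [-3.111, -0.435, 0.001]
ft_force: [1.1, -1.2, 1.0]
gripper_width: 0.0597
finger_force: 0.0
```

Request:
step_arm(hand=[0.06, 0.06, 0.06, 0.06, 0.06, 0.06, 0.06, 0.06, 0.06, 0.06, 0.06, 0.06, 0.06, 0.06, 0.06, 0.06, 0.06], delta_pos=[[0, 0, 0], [0, 0, 0], [0, 0, 0], [0, 0, 0], [0, 0, 0], [0, 0, 0], [0, 0, 0], [0, 0, 0], [0, 0, 0], [0, 0, 0], [0, 0, 0], [0, 0, 0], [0, 0, 0], [0, 0, 0], [0, 0, 0], [0, 0, 0], [0, 0, 0]], twist=[[0, 0, -0.138], [0, 0, -0.138], [0, 0, -0.138], [0, 0, -0.138], [0, 0, -0.138], [0, 0, -0.138], [0, 0, -0.138], [0, 0, -0.138], [0, 0, -0.138], [0, 0, -0.138], [0, 0, -0.138], [0, 0, -0.138], [0, 0, -0.138], [0, 0, -0.138], [0, 0, -0.138], [0, 0, 0], [0, 0, 0]])

```text
t: 3.0
tcp_pos: [0.4618, -0.1629, 0.1999]
ee_rot: [-1.219, -2.895, -0.0]
ft_force: [-0.1, -0.1, -0.2]
gripper_width: 0.06
finger_force: 0.0
```

```bash
python3 -c "
from h import *
go(.463,-.163,.074,134.5)"
```

```text
t 3.0 pos [ 0.4618 -0.1629  0.1999] yaw 134.33 tilt [-0.0006  0.0003] w 0.0600 F [-0.1 -0.1 -0.2]
delta [-0.001   0.0008  0.1259] dist 0.126 turn -0.0029
```

Request:
step_arm(hand=[0.06, 0.06, 0.06, 0.06, 0.06, 0.06, 0.06, 0.0, 0.0, 0.0, 0.0, 0.0, 0.0, 0.0], delta_pos=[[-0.001, 0.0008, 0.0209], [0, 0, 0.021], [0, 0, 0.021], [0, 0, 0.021], [0, 0, 0.021], [0, 0, 0.021], [0, 0, 0], [0, 0, 0], [0, 0, 0], [0, 0, 0], [0, 0, 0], [0, 0, 0], [0, 0, 0], [0, 0, 0]], twist=[[0, 0, 0], [0, 0, 0], [0, 0, 0], [0, 0, 0], [0, 0, 0], [0, 0, 0], [0, 0, 0], [0, 0, 0], [0, 0, 0], [0, 0, 0], [0, 0, 0], [0, 0, 0], [0, 0, 0], [0, 0, 0]], grip_force=40)

```text
t: 4.4
tcp_pos: [0.4651, -0.1627, 0.0756]
ee_rot: [1.214, 2.893, 0.003]
ft_force: [2.9, 4.6, 2.2]
gripper_width: 0.0133
finger_force: 41.8
```

Request:
step_arm(hand=[0.0, 0.0, 0.0, 0.0, 0.0, 0.0, 0.0, 0.0, 0.0, 0.0, 0.0, 0.0, 0.0, 0.0, 0.0, 0.0], delta_pos=[[0, 0, 0], [0, 0, 0], [0, 0, 0], [0, 0, 0], [0, 0, 0], [0, 0, 0], [0, 0, 0], [0, 0, 0], [0, 0, 0], [0, 0, 0], [0, 0, 0], [0, 0, 0], [0, 0, 0], [0, 0, 0], [0, 0, 0], [0, 0, 0]], twist=[[0, 0, 0.0617], [0, 0, 0.0617], [0, 0, 0.0617], [0, 0, 0.0617], [0, 0, 0.0617], [0, 0, 0.0617], [0, 0, 0.0617], [0, 0, 0.0617], [0, 0, 0.0617], [0, 0, 0.0617], [0, 0, 0.0617], [0, 0, 0.0617], [0, 0, 0.0617], [0, 0, 0.0617], [0, 0, 0], [0, 0, 0]])

```text
t: 6.0
tcp_pos: [0.464, -0.1629, 0.0755]
ee_rot: [2.314, 2.122, 0.002]
ft_force: [-0.4, 2.5, 6.9]
gripper_width: 0.0131
finger_force: 42.3
```

```bash
python3 -c "
from h import *
go(.463,-.163,.074,85)
import cv2
im=arm.capture('top')[:,:,::-1];c=cv2.resize(im[210:274,292:392],None,fx=8,fy=8,interpolation=cv2.INTER_CUBIC);c=cv2.convertScaleAbs(c,alpha=1.5)
im=arm.capture('scene')[:,:,::-1];d=cv2.resize(im[180:230,160:220],None,fx=8,fy=8,interpolation=cv2.INTER_CUBIC)
cv2.imwrite('pics/k.png',c);cv2.imwrite('pics/k2.png',d)"
```

```text
t 6.0 pos [ 0.464  -0.1629  0.0755] yaw 85.04 tilt [ 0.0022 -0.0001] w 0.0131 F [-0.4  2.5  6.9]
delta [-0.0002 -0.001   0.0015] dist 0.002 turn 0.0006
```

View pics/k.png

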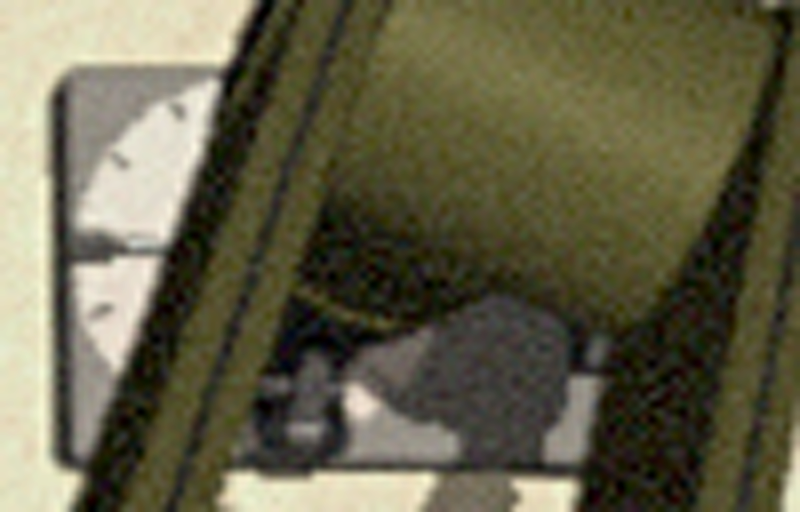

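The knob's blade now points along the row of the tab (blade at row 247, tab tip at (123,247)), so I'm releasing it and moving to the near side of the lever.

Request:
step_arm(hand=[0.05, 0.05, 0.05, 0.05, 0.05, 0.05, 0.05, 0.05, 0.05, 0.05, 0.0, 0.0, 0.0, 0.0, 0.0, 0.0], delta_pos=[[0, 0, 0], [0, 0, 0], [0, 0, 0], [0, 0, 0], [0, 0, -0.025], [0, 0, -0.025], [0, 0, -0.025], [0, 0, -0.025], [0, 0, -0.025], [-0.0314, -0.0171, 0], [-0.0314, -0.0171, 0], [-0.0314, -0.0171, 0], [-0.0314, -0.0171, 0], [0, 0, 0], [0, 0, 0], [0, 0, 0]], twist=[[0, 0, 0], [0, 0, 0], [0, 0, 0], [0, 0, 0], [0, 0, 0], [0, 0, 0], [0, 0, 0], [0, 0, 0], [0, 0, 0], [0, 0, 0], [0, 0, 0], [0, 0, 0], [0, 0, 0], [0, 0, 0], [0, 0, 0], [0, 0, 0]])

```text
t: 7.7
tcp_pos: [0.3844, -0.2817, 0.199]
ee_rot: [-2.315, -2.123, -0.001]
ft_force: [0.4, 0.2, 0.3]
gripper_width: 0.0003
finger_force: 0.0
```

```bash
python3 -c "
from h import *
go(.385,-.283,.118,88)"
```

```text
t 7.7 pos [ 0.3844 -0.2817  0.199 ] yaw 85.03 tilt [-0.0001  0.0008] w 0.0003 F [0.4 0.2 0.3]
delta [-0.0013  0.0008  0.081 ] dist 0.081 turn -0.0519
```

Request:
step_arm(hand=[0.0, 0.0, 0.0, 0.0, 0.0, 0.0, 0.0, 0.0, 0.0, 0.0, 0.0, 0.0, 0.0], delta_pos=[[-0.0013, 0, 0.02], [0, 0, 0.02], [0, 0, 0.02], [0, 0, 0.021], [0, 0, 0], [0, 0.01, 0], [0, 0.01, 0], [0, 0.01, 0], [0, 0.01, 0], [0, 0.01, 0], [0, 0.01, 0], [0, 0.01, 0], [0, 0, 0]], twist=[[0, 0, -0.087], [0, 0, 0], [0, 0, 0], [0, 0, 0], [0, 0, 0], [0, 0, 0], [0, 0, 0], [0, 0, 0], [0, 0, 0], [0, 0, 0], [0, 0, 0], [0, 0, 0], [0, 0, 0]])

```text
t: 9.0
tcp_pos: [0.4561, -0.284, 0.1182]
ee_rot: [2.219, 2.221, 0.001]
ft_force: [0.9, -0.8, 0.1]
gripper_width: 0.0003
finger_force: 0.0
```

Request:
step_arm(hand=[0.0, 0.0, 0.0], delta_pos=[[0, 0.005, 0], [0, 0.005, 0], [0, 0, 0]], twist=[[0, 0, 0], [0, 0, 0], [0, 0, 0]])

```text
t: 9.3
tcp_pos: [0.4645, -0.2836, 0.118]
ee_rot: [-2.221, -2.222, -0.0]
ft_force: [0.3, -0.0, -0.5]
gripper_width: 0.0003
finger_force: 0.0
```

```bash
python3 -c "
from h import *
import cv2
im=arm.capture('scene')[:,:,::-1];d=cv2.resize(im[165:255,105:225],None,fx=6.6,fy=6.6,interpolation=cv2.INTER_CUBIC)
cv2.imwrite('pics/l.png',cv2.convertScaleAbs(d,alpha=1.5))"
```

```text
(no output)
```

View pics/l.png

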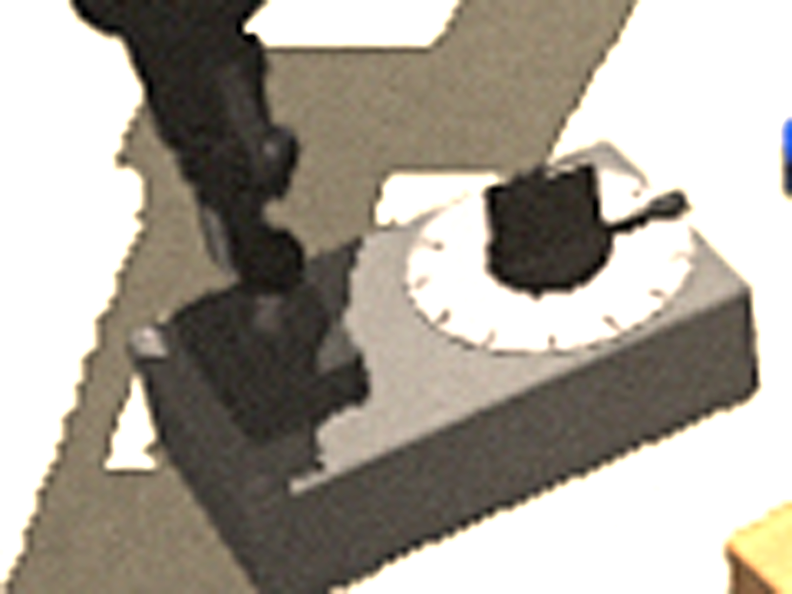

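The pointer meets the tab exactly. The ball, at crop (270,258), has come over ahead of the finger, and I'll work out its angle from that position.

```bash
python3 -c "
from h import *
o,d=ray('scene',270/6.6-.5+105,258/6.6-.5+165);print(o+d*(-.283-o[1])/d[1])
o,d=ray('scene',*C(147,113));print(o+d*(-.283-o[1])/d[1])
go(.470,-.283,.118,90)"
```

```text
[ 0.49285121 -0.283       0.13841772]
[ 0.44408567 -0.283       0.137663  ]
t 9.3 pos [ 0.4644 -0.2837  0.1181] yaw 90.01 tilt [ 0.0004 -0.    ] w 0.0000 F [ 0.4  0.4 -0.8]
delta [0.0007 0.0056 0.0002] dist 0.006 turn 0.0002
```

Request:
step_arm(hand=[0.0, 0.0, 0.0, 0.0], delta_pos=[[0, 0.004, 0], [0, 0.004, 0], [0, 0, 0], [0, 0, 0]], twist=[[0, 0, 0], [0, 0, 0], [0, 0, 0], [0, 0, 0]])

```text
t: 9.75
tcp_pos: [0.4683, -0.2833, 0.1179]
ee_rot: [-2.216, -2.218, 0.007]
ft_force: [-10.7, -1.3, 4.6]
gripper_width: 0.0001
finger_force: 4.9
```

The lever is on its hard stop (11 N), so I'm backing off and going to the block with the fingers open.

Request:
step_arm(hand=[0.0, 0.0, 0.06, 0.06, 0.06, 0.06, 0.06, 0.06, 0.06, 0.06, 0.06, 0.06, 0.06, 0.06, 0.06, 0.06, 0.06, 0.06, 0.06], delta_pos=[[0, -0.02, 0], [0, -0.02, 0], [0, 0, -0.03], [0, 0, -0.03], [0, 0, -0.02], [0.0463, 0.0007, 0], [0.0463, 0.0007, 0], [0.0463, 0.0007, 0], [0.0463, 0.0007, 0], [0.0463, 0.0007, 0], [0.0463, 0.0007, 0], [0.0463, 0.0007, 0], [0.0463, 0.0007, 0], [0.0463, 0.0007, 0], [0.0463, 0.0007, 0], [0.0463, 0.0007, 0], [0.0463, 0.0007, 0], [0, 0, 0], [0, 0, 0]], twist=[[0, 0, 0], [0, 0, 0], [0, 0, 0], [0, 0, 0], [0, 0, 0], [0, 0, 0], [0, 0, 0], [0, 0, 0], [0, 0, 0], [0, 0, 0], [0, 0, 0], [0, 0, 0], [0, 0, 0], [0, 0, 0], [0, 0, 0], [0, 0, 0], [0, 0, 0], [0, 0, 0], [0, 0, 0]])

```text
t: 11.65
tcp_pos: [0.4403, 0.2731, 0.1981]
ee_rot: [2.218, 2.225, -0.0]
ft_force: [-0.3, -0.8, -0.3]
gripper_width: 0.0598
finger_force: 0.0
```

```bash
python3 -c "
from h import *
go(.4405,.2715,.038,90)
import cv2
im=arm.capture('scene')[:,:,::-1];cv2.imwrite('pics/raw_m.png',im);d=cv2.resize(im[165:255,105:225],None,fx=6.6,fy=6.6,interpolation=cv2.INTER_CUBIC)
cv2.imwrite('pics/m.png',cv2.convertScaleAbs(d,alpha=1.5))"
```

```text
t 11.7 pos [0.4403 0.2731 0.1981] yaw 90.18 tilt [ 0.0002 -0.0002] w 0.0598 F [-0.3 -0.8 -0.3]
delta [-0.0016  0.0002  0.1601] dist 0.160 turn 0.0031
```

View pics/m.png

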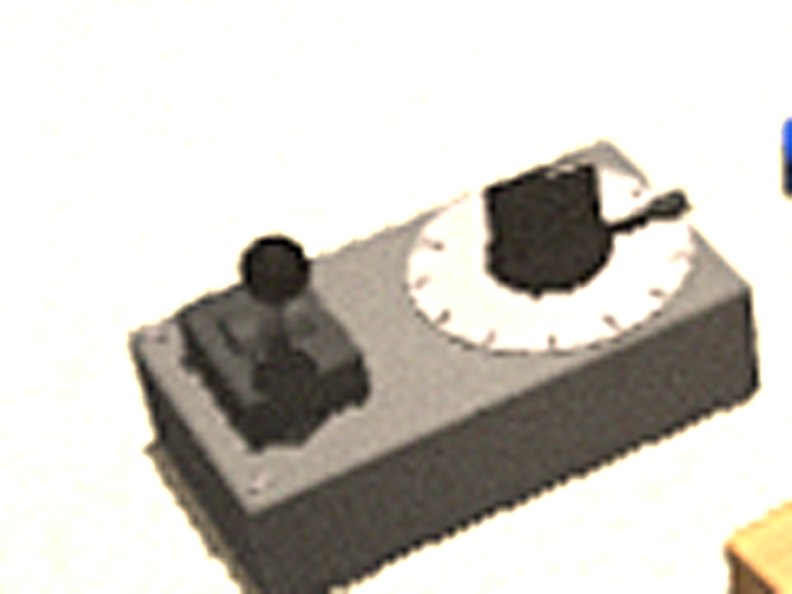

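The lever leans away (ball at crop (273,268)) and the pointer is still at the tab. Next I descend and grip the block.

Request:
step_arm(hand=[0.06, 0.06, 0.06, 0.06, 0.06, 0.06, 0.06, 0.06, 0.0, 0.0, 0.0, 0.0, 0.0, 0.0, 0.0], delta_pos=[[0, 0, 0.025], [0, 0, 0.025], [0, 0, 0.025], [0, 0, 0.025], [0, 0, 0.025], [0, 0, 0.02], [0, 0, 0.015], [0, 0, 0], [0, 0, 0], [0, 0, 0], [0, 0, 0], [0, 0, 0], [0, 0, 0], [0, 0, 0], [0, 0, 0]], twist=[[0, 0, 0], [0, 0, 0], [0, 0, 0], [0, 0, 0], [0, 0, 0], [0, 0, 0], [0, 0, 0], [0, 0, 0], [0, 0, 0], [0, 0, 0], [0, 0, 0], [0, 0, 0], [0, 0, 0], [0, 0, 0], [0, 0, 0]], grip_force=90)

```text
t: 13.2
tcp_pos: [0.4411, 0.2723, 0.0386]
ee_rot: [2.22, 2.221, 0.002]
ft_force: [1.9, -1.8, 2.7]
gripper_width: 0.0206
finger_force: 88.9
```

```bash
python3 -c "
from h import *
go(.4405,.2715,.038,90)"
```

```text
t 13.2 pos [0.4411 0.2723 0.0386] yaw 90.03 tilt [0.0016 0.0005] w 0.0206 F [ 1.9 -1.8  2.7]
delta [-0.0008 -0.0006  0.0006] dist 0.001 turn 0.0005
```

Request:
step_arm(hand=[0.0, 0.0, 0.0, 0.0, 0.0, 0.0, 0.0, 0.0, 0.0, 0.0, 0.0, 0.0, 0.0, 0.0], delta_pos=[[0, 0, -0.012], [0, 0, -0.025], [0, 0, -0.025], [0, 0, -0.025], [0, 0, -0.025], [-0.0213, 0.0297, 0], [-0.0213, 0.0297, 0], [-0.0213, 0.0297, 0], [-0.0213, 0.0297, 0], [-0.0213, 0.0297, 0], [-0.0213, 0.0297, 0], [0, 0, 0], [0, 0, 0], [0, 0, 0]], twist=[[0, 0, 0], [0, 0, 0], [0, 0, 0], [0, 0, 0], [0, 0, 0], [0, 0, 0], [0, 0, 0], [0, 0, 0], [0, 0, 0], [0, 0, 0], [0, 0, 0], [0, 0, -0.055], [0, 0, -0.055], [0, 0, 0]])

```text
t: 14.6
tcp_pos: [0.6175, 0.1441, 0.1496]
ee_rot: [-2.095, -2.338, 0.003]
ft_force: [-0.4, -0.6, -2.2]
gripper_width: 0.0207
finger_force: 88.4
```

```bash
python3 -c "
from h import *
go(.619,.1444,.085,96.3)
import cv2
a=[cv2.resize(cv2.convertScaleAbs(arm.capture(n)[:,:,::-1][y:y+h,x:x+w],alpha=1.4),(800,300)) for n,x,y,w,h in(('scene',200,120,187,70),('top',115,140,187,70))]
cv2.imwrite('pics/n.png',np.vstack(a))"
```

```text
t 14.6 pos [0.6175 0.1441 0.1496] yaw 96.29 tilt [-0.003   0.0003] w 0.0207 F [-0.4 -0.6 -2.2]
delta [0.0001 0.0017 0.0646] dist 0.065 turn -0.0002
```

Request:
step_arm(hand=[0.0, 0.0, 0.0, 0.0, 0.0, 0.0, 0.0, 0.0], delta_pos=[[0, 0.0015, 0.0154], [0, 0, 0.02], [0, 0, 0.02], [0, 0, 0.01], [0, 0, 0.006], [0, 0, 0.003], [0, 0, 0.002], [0, 0, 0]], twist=[[0, 0, 0], [0, 0, 0], [0, 0, 0], [0, 0, 0], [0, 0, 0], [0, 0, 0], [0, 0, 0], [0, 0, 0]])

```text
t: 15.5
tcp_pos: [0.6204, 0.1446, 0.0747]
ee_rot: [2.096, 2.34, 0.001]
ft_force: [-1.9, 0.4, 1.6]
gripper_width: 0.0209
finger_force: 89.2
```

Request:
step_arm(hand=[0.0, 0.0, 0.0], delta_pos=[[0, 0, 0.001], [0, 0, 0.001], [0, 0, 0]], twist=[[0, 0, 0], [0, 0, 0], [0, 0, 0]])

```text
t: 15.8
tcp_pos: [0.6204, 0.1446, 0.0725]
ee_rot: [2.095, 2.34, 0.002]
ft_force: [-1.7, 0.9, 3.7]
gripper_width: 0.0204
finger_force: 89.5
```

Request:
step_arm(hand=[0.0, 0.0, 0.0, 0.0, 0.0], delta_pos=[[0, 0, 0.001], [0, 0, 0.001], [0, 0, 0.0005], [0, 0, 0], [0, 0, 0]], twist=[[0, 0, 0], [0, 0, 0], [0, 0, 0], [0, 0, 0], [0, 0, 0]])

```text
t: 16.3
tcp_pos: [0.6204, 0.1446, 0.0698]
ee_rot: [2.096, 2.34, 0.001]
ft_force: [-2.3, 0.6, 5.8]
gripper_width: 0.0205
finger_force: 89.9
```

Request:
step_arm(hand=[0.0, 0.0, 0.0, 0.0, 0.0, 0.0], delta_pos=[[-0.006, 0, 0], [-0.008, 0, 0], [-0.008, 0, 0], [-0.008, 0, 0], [-0.008, 0, 0], [-0.008, 0, 0]], twist=[[0, 0, 0], [0, 0, 0], [0, 0, 0], [0, 0, 0], [0, 0, 0], [0, 0, 0]])

```text
t: 16.9
tcp_pos: [0.6269, 0.0997, 0.0703]
ee_rot: [2.095, 2.339, 0.007]
ft_force: [-0.5, 4.0, 6.5]
gripper_width: 0.0204
finger_force: 89.9
```

Contact force is about 8 to 8.7 N and steady, so I'm continuing the stroke.

Request:
step_arm(hand=[0.0, 0.0, 0.0, 0.0, 0.0, 0.0, 0.0, 0.0, 0.0], delta_pos=[[-0.008, 0, 0], [-0.008, 0, 0], [-0.008, 0, 0], [-0.008, 0, 0], [-0.008, 0, 0], [-0.008, 0, 0], [-0.008, 0, 0], [-0.008, 0, 0], [-0.008, 0, 0]], twist=[[0, 0, 0], [0, 0, 0], [0, 0, 0], [0, 0, 0], [0, 0, 0], [0, 0, 0], [0, 0, 0], [0, 0, 0], [0, 0, 0]])

```text
t: 17.8
tcp_pos: [0.6347, 0.028, 0.0702]
ee_rot: [2.095, 2.339, 0.006]
ft_force: [-0.2, 3.5, 5.5]
gripper_width: 0.0206
finger_force: 89.9
```

```bash
python3 -c "
from h import *
a=np.radians(96.3);go(.6305+np.cos(a)*-.107,.04-.107*np.sin(a),.07,96.3)"
```

```text
t 17.8 pos [0.6347 0.028  0.0702] yaw 96.29 tilt [0.0034 0.0018] w 0.0206 F [-0.2  3.5  5.5]
delta [-0.0946 -0.0028  0.0001] dist 0.095 turn -0.0002
```

Request:
step_arm(hand=[0.0, 0.0, 0.0, 0.0, 0.0, 0.0, 0.0, 0.0, 0.0, 0.0, 0.0, 0.0, 0.0], delta_pos=[[-0.008, -0.0005, 0], [-0.008, -0.0005, 0], [-0.008, -0.0005, 0], [-0.008, -0.0005, 0], [-0.008, 0, 0], [-0.008, 0, 0], [-0.008, 0, 0], [-0.008, 0, 0], [-0.008, 0, 0], [-0.008, 0, 0], [-0.008, 0, 0], [-0.006, 0, 0], [0, 0, 0]], twist=[[0, 0, 0], [0, 0, 0], [0, 0, 0], [0, 0, 0], [0, 0, 0], [0, 0, 0], [0, 0, 0], [0, 0, 0], [0, 0, 0], [0, 0, 0], [0, 0, 0], [0, 0, 0], [0, 0, 0]])

```text
t: 19.1
tcp_pos: [0.6429, -0.067, 0.0701]
ee_rot: [2.095, 2.338, 0.003]
ft_force: [-0.1, 1.6, 5.9]
gripper_width: 0.0209
finger_force: 89.9
```

Request:
step_arm(hand=[0.0, 0.0, 0.0], delta_pos=[[0, 0, 0], [0, 0, 0], [0, 0, 0]], twist=[[0, 0, 0], [0, 0, 0], [0, 0, 0]])

```text
t: 19.4
tcp_pos: [0.6429, -0.0669, 0.0702]
ee_rot: [2.094, 2.338, 0.002]
ft_force: [-0.3, 0.2, 5.7]
gripper_width: 0.0204
finger_force: 89.8
```

```bash
python3 -c "
from h import *
go(.435,.262,.15,88.3)"
```

```text
t 19.4 pos [ 0.6429 -0.0669  0.0702] yaw 96.30 tilt [ 0.0031 -0.0007] w 0.0204 F [-0.3  0.2  5.7]
delta [ 0.3497 -0.1703 -0.0807] dist 0.397 turn 0.1397
```

Request:
step_arm(hand=[0.0, 0.0, 0.0, 0.0, 0.0, 0.0, 0.0, 0.0, 0.0, 0.0, 0.0, 0.0, 0.0, 0.0, 0.0, 0.0, 0.0], delta_pos=[[0, 0, -0.01], [0, 0, -0.02], [0, 0, -0.025], [0, 0, -0.025], [0.0389, -0.0191, 0], [0.0389, -0.0191, 0], [0.0389, -0.0191, 0], [0.0389, -0.0191, 0], [0.0389, -0.0191, 0], [0.0389, -0.0191, 0], [0.0389, -0.0191, 0], [0.0389, -0.0191, 0], [0.0389, -0.0191, 0], [0, 0, 0], [0, 0, 0], [0, 0, 0], [0, 0, 0]], twist=[[0, 0, 0], [0, 0, 0], [0, 0, 0], [0, 0, 0], [0, 0, 0], [0, 0, 0], [0, 0, 0], [0, 0, 0], [0, 0, 0], [0, 0, 0], [0, 0, 0], [0, 0, 0], [0, 0, 0], [0, 0, 0.07], [0, 0, 0.07], [0, 0, 0], [0, 0, 0]])

```text
t: 21.1
tcp_pos: [0.432, 0.2623, 0.1492]
ee_rot: [2.252, 2.19, -0.001]
ft_force: [-0.1, 0.5, -2.7]
gripper_width: 0.0207
finger_force: 88.8
```

```bash
python3 -c "
from h import *
go(.433,.260,.0390,88.3)"
```

```text
t 21.1 pos [0.432  0.2623 0.1492] yaw 88.39 tilt [-0.0002 -0.0004] w 0.0207 F [-0.1  0.5 -2.7]
delta [-0.0023  0.0011  0.1102] dist 0.110 turn 0.0015
```

Request:
step_arm(hand=[0.0, 0.0, 0.0, 0.0, 0.0, 0.0, 0.0, 0.0], delta_pos=[[-0.002, 0.001, 0.025], [0, 0, 0.025], [0, 0, 0.025], [0, 0, 0.02], [0, 0, 0.01], [0, 0, 0.003], [0, 0, 0.002], [0, 0, 0]], twist=[[0, 0, 0], [0, 0, 0], [0, 0, 0], [0, 0, 0], [0, 0, 0], [0, 0, 0], [0, 0, 0], [0, 0, 0]])

```text
t: 21.9
tcp_pos: [0.4335, 0.2605, 0.04]
ee_rot: [2.254, 2.188, 0.001]
ft_force: [0.1, -0.4, -1.6]
gripper_width: 0.0204
finger_force: 88.7
```

```bash
python3 -c "
from h import *
go(.433,.260,.0390,88.3)"
```

```text
t 21.9 pos [0.4335 0.2605 0.04  ] yaw 88.30 tilt [0.0008 0.0002] w 0.0204 F [ 0.1 -0.4 -1.6]
delta [-0.0005 -0.0005  0.001 ] dist 0.001 turn 0.0
```

Request:
step_arm(hand=[0.0, 0.0, 0.06, 0.06, 0.06, 0.06, 0.06, 0.06, 0.06, 0.06, 0.06, 0.06, 0.06, 0.06], delta_pos=[[0, 0, 0.001], [0, 0, 0], [0, 0, 0], [0, 0, 0], [0, 0, 0], [0, 0, 0], [0, 0, -0.01], [0, 0, -0.02], [0, 0, -0.03], [0, 0, -0.03], [0, 0, -0.03], [0, 0, -0.03], [0, 0, 0], [0, 0, 0]], twist=[[0, 0, 0], [0, 0, 0], [0, 0, 0], [0, 0, 0], [0, 0, 0], [0, 0, 0], [0, 0, 0], [0, 0, 0], [0, 0, 0], [0, 0, 0], [0, 0, 0], [0, 0, 0], [0, 0, 0], [0, 0, 0]])

```text
t: 23.3
tcp_pos: [0.4334, 0.2607, 0.1896]
ee_rot: [2.254, 2.188, 0.004]
ft_force: [-0.7, -0.4, -0.2]
gripper_width: 0.0604
finger_force: 0.0
```

```bash
python3 -c "
from h import *
go(.433,.260,.0390,88.3)
import cv2
im=arm.capture('scene')[:,:,::-1];cv2.imwrite('pics/end.png',cv2.resize(cv2.convertScaleAbs(im[120:270,110:360],alpha=1.4),(800,480),interpolation=cv2.INTER_CUBIC))"
```

```text
t 23.3 pos [0.4334 0.2607 0.1896] yaw 88.30 tilt [0.0023 0.0012] w 0.0604 F [-0.7 -0.4 -0.2]
delta [-0.0009 -0.0007  0.1506] dist 0.151 turn -0.0001
```

View pics/end.png

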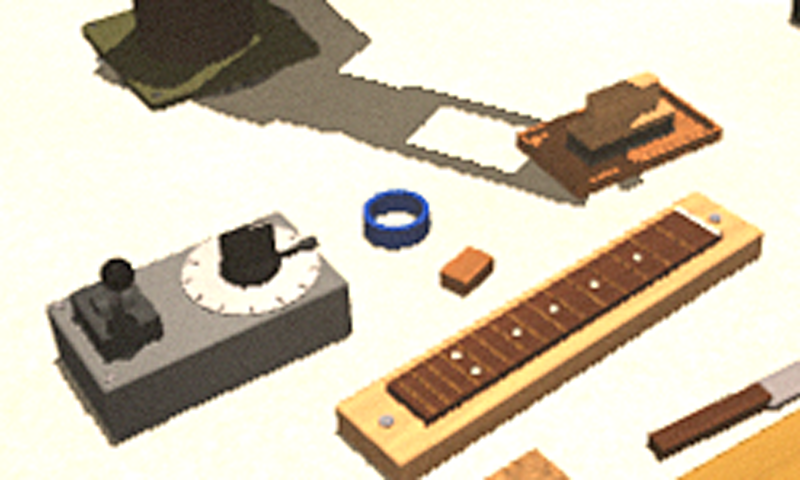

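The block lies flat in the middle of the tray (620,130), the pointer is at the tab (310,243) and the lever is over (117,275). I'm handing the job in.

```bash
python3 -c "
from cell import arm
print(arm.hand_in())"
```

```text
the job is handed in; nothing more can be done
None
```

The job is handed in at about 23 s with no verdict returned: the dial is on the tab, the lever is on its stop, the stroke ran the full length at about 8 N, and the block is back flat in its tray.

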